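# Sound a porcelain teapot for hidden repairs

## Robot

A 6-joint arm with a two-finger parallel gripper is mounted at the origin on the work surface. World frame = base frame: x ahead of the robot, y to its left, z up, the work surface at z = 0. Lengths are in m, angles in rad, forces in N, time in s.
With the tool pointing down it reaches from about 0.3 to 0.75 m from the base axis. Payload 8.5 kg.
Tool frame: the origin (TCP) lies midway between the tips of the shut fingers; the grasp point (between the pads) lies 19 mm behind it; z points along the fingers, y is the line along which they close (so a half turn about z gives the same grasp; the last joint's range is limited). The gripper opens to 88 mm and grips with 3 to 60 N. Pads are 18 mm wide; open, the fingers measure 123 mm over their backs; the gripper's body (75 mm by 187 mm) begins 45 mm behind the grasp point.
Start: joints at [-1.483, 0.381, 1.297, -0, 1.464, -0.215], TCP at [0.164, -0.525, 0.239] pointing down, gripper open.
Joint ranges: [-3.11, 3.11], [-0.89, 2.33], [0.22, 2.48], [-1.42, 4.56], [0.17, 2.85], [-2.88, 2.88]. Speed limits (rad/s): [2.39, 2.39, 3.14, 3.14, 3.14, 3.14].

## Interface

Orientations are given as a unit quaternion [w, x, y, z].
In Python, from station import ctrl gives the robot as it stands.
- The arm moves only by the tool step_arm, never from a script. Its argument "plan" is a list of rows, each a list of 3 entries, a list of its own where there are three numbers: the shift along the tool's x, y, z in mm, then the turn about the tool's z in rad, then the closure, from -1 (fully open) to 1 (shut). In form: [[[tx, ty, tz], twist, jaw], ...]. A call has 1 to 20 rows; each row shifts and turns the commanded pose from where the row before left it, along the tool's axes as they then stand; what a row does not reach is not made up. A row lasts 1/10 s, in which the tool goes at most 50 mm and 8.59 degrees, less where a joint would pass 70% of its speed; a pose out of reach is approached as far as the arm can. A call is refused whole if a number of a shift passes 50 or a number of a turn 0.15, either way. A call with a gripper value outside its range is refused whole. The fingers move at their own pace and stop on an object; "squeeze" is the grip in N (left out, the last holds). Time passes only in rows, so rows that do not move let the fingers close. It gives the time, the measured TCP pose, the force, the opening and the grip force at its end, in the units of the state.
- ctrl.get_obs(): the state, without advancing time (a new reading comes with each control period).
- ctrl.grab_frame(name): name is "scene" or "side" or "wrist"; returns (picture, depth): 480x640x3 uint8, red, green, blue; 480x640 float32, m along the optical axis (not along the pixel's ray), 0 where there is no reading.
- ctrl.get_calibration(name): a dict with "fovy" (degrees; the focal length in pixels is half the picture's height over the tangent of half this angle, whatever the lens; pixels are square), "cx", "cy" (the principal point, pixels), "xyz" and "orientation" of the camera in the world. Camera axes: x right, y up, looking along -z (the intrinsics and any distortion apply to the point x, -y, -z); pixel columns grow to the right and rows downward; lengths in m; the calibration is good to about 2 mm. A picture is of the moment at which its call begins: read the wrist's pose just before it. get_calibration takes no time and is no camera call; for the wrist camera it gives the pose at the moment of the call.
- ctrl.close_job(): hands the job in; it is judged then, once.
Trained networks look in the newest picture that a camera, given by its name, has taken for a name from the list of things; names that differ only in an ending like _2 or _b are one class to them, and where a whole thing is asked for, a point or a joint stands for the part that bears it (a point fixed in the world has none). Each returns a list of dicts, best first, with "score" (0 to 1); they miss things now and then, are a little off and sometimes report something else, mostly with a low value. They report only what shows in the picture. A call takes as long as a camera call.
- ctrl.silhouettes(label, camera): "pixels" (480x640 bool, what is visible of it) and "pixel" ([column, row] in pixels, amid what is visible of it).
The state is a dict: "t": time; "joint_positions": joint angles; "joint_velocities": joint speeds; "tau": joint torques, N m; "tool_pos": TCP position; "tcp_rot": TCP orientation; "ft_force": force on the tool from outside, world axes, zero at the start; "ft_torque": the same for the moment, N m; "grip_width": opening from 0.0 (shut) to 1.0 (fully open); "grasp_force": force on a finger pad.
Only numpy, scipy, OpenCV 4.12 (cv2) and the standard library are available. Lean on these libraries where they do the work, as an engineer would, in place of code of your own. Each camera call takes 0.05 s, during which the arm holds its last target. There are 200 camera calls.

## Task

Check the white teapot on the rubber mat for hidden repairs, working along it from spout to handle: with the shut fingertips, lightly tap first the lip at the tip of the spout, then the top of the knob on the lid, and last the top of the handle. Come down on each spot slowly and tap gently enough that the pot is not tipped up or pushed along and nothing is knocked hard, leave the lid seated, do not pick up anything, and leave the four pieces around the mat alone. Finish with the hand clear of everything.

Things in the scene. Friction and masses are not known exactly. Their poses are not given: they have to be found in the camera images.
- mat: black rubber mat on the table, 270 x 270 mm, 4 mm thick, fixed; origin at the centre of its underside (on the table top, z = 0), z up. The teapot stands on it.
- teapot: white porcelain teapot, loose, 0.7 kg (+-15 %) and 0.12 kg of lid. Origin at the centre of its underside, z up, +x towards the spout, -x towards the handle. Foot ring 94 mm across, belly 134 mm across (widest 42 mm up), rim 78 mm across, 94 mm high. A downward push of some 5 to 8 N on the spout lip, or 8 to 11 N on the handle top, starts to tip the pot on its foot ring.
- spout_lip: the open round lip at the tip of the teapot's spout, 21 mm across, fixed to the teapot; origin at the centre of its mouth, 104 mm from the pot's axis and 100 mm above its underside; axes as the teapot's. The mouth leans outward by 0.45 rad, so its highest edge lies on the pot's side: 9 mm towards the pot (-x) from the origin and 4.5 mm above it.
- lid: round white domed lid, loose, 82 mm across, resting on the rim, with a flange 58 mm across hanging 8 mm into the mouth (68 mm). Origin at the centre of its rim's underside, 94 mm above the teapot's underside when seated; z up. Dome 14 mm high, then the knob.
- knob: button-shaped knob in the middle of the lid, 23 mm across, fixed to the lid; origin at the centre of its top, 29 mm above the lid's origin (123 mm above the pot's underside); z up. The highest point of the pot. Porcelain is hard and the lid cannot give: the force rises by some 20 N per mm of press, so creep the last millimetres and stop at the first touch.
- handle_top: the upper arch of the ear-shaped handle, on the far side from the spout, a round bar 11 mm thick arching about 35 mm away from the pot, fixed to the teapot; origin on the upper surface at the highest point of the arch, 83 mm from the pot's axis, 103 mm above its underside; axes as the teapot's. The finger comes down on it freely from above.
- salt_cellar: bystander: open footed salt cellar of dark blue glaze, 72 mm across, 36 mm high, on the table beside the mat; origin under its centre. Leave alone.
- cream_jug: bystander: small pink open cream jug, body 72 mm across, 90 mm high, handle at its +y, pouring lip at its -y; origin under its centre. Leave alone.
- pill_box: bystander: round low turquoise enamelled pill box with a brass band, 48 mm across, 30 mm high; origin under its centre. Leave alone.
- doll_head: bystander: porcelain doll's head with shoulder plate, painted eyes and brown hair, 84 mm across the foot, 105 mm high, face to its -x; origin under its centre. Leave alone.

How it is judged:
On the way, in this order (a step that is already met when the one before it is completed fails the run):
1. a fingertip touches the lip of the spout (contact force between spout_lip and the fingers above 0.3 N), for 0.03 s.
2. then a fingertip touches the knob of the lid, off the spout (contact force between knob and the fingers above 0.3 N and contact force between spout_lip and the fingers below 0.05 N), for 0.03 s.
3. then a fingertip touches the top of the handle, off the knob (contact force between handle_top and the fingers above 0.3 N and contact force between knob and the fingers below 0.05 N), for 0.03 s.
At the end, for the whole second after the job is handed in: The teapot stands upright (within 0.03 rad) and at rest within 20 mm of where it stood, its lid seated level on the rim (within 9 mm of its axis, not more than 4 mm up), and each of the four bystanders is within 15 mm of where it stood (angle between teapot's own z axis and vertical below 0.03 rad and distance of teapot from where it was at the start of the episode below 0.02 m and linear speed of each of teapot, lid below 0.02 m/s and horizontal distance between lid and teapot below 0.009 m and z of lid in the frame of teapot below 0.098 m and angle between lid's own z axis and vertical below 0.05 rad and distance of each of salt_cellar, cream_jug, pill_box, doll_head from where it was at the start of the episode below 0.015 m); the robot touches nothing.
It fails at once if the teapot or its lid is struck or pressed hard (over 30 N) (contact force between any of teapot, lid and the fingers above 30 N).
It fails at once if the teapot is tipped up by more than 0.15 rad (angle between teapot's own z axis and vertical above 0.15 rad).
It fails at once if the teapot is pushed along or lifted by more than 20 mm (distance of teapot from where it was at the start of the episode above 0.02 m).
It fails at once if the lid is lifted out of its seat (over 10 mm up) (z of lid in the frame of teapot above 0.104 m).
It fails at once if one of the four bystanders is moved by more than 15 mm (distance of any of salt_cellar, cream_jug, pill_box, doll_head from where it was at the start of the episode above 0.015 m).
It also fails if it takes over 51 s, if anything falls off the work surface, if the arm or the gripper's body presses on something with over 40 N, if the wrist force passes 120 N, or if a joint passes its speed limit or range.

## Working session

There is one attempt and no reset: what is moved stays moved. The work goes in short steps, Python scripts to look and compute and a tool call to move; the robot and the scene stay as the last step left them, time stands still between calls to the robot, and variables do not carry over. Pictures are saved under pics/ and viewed, at most 10 in all, crops included, and the job is handed in when it is done.

Besides the shell and the picture viewer there is one more tool, called in YAML: its name, and indented under it one key for each argument. step_arm: Moves the arm, as the interface text tells. Its arguments: {"type":"object","properties":{"plan":{"type":"array"},"squeeze":{"type":"number"}},"required":["plan"]}

```bash
mkdir -p pics; cat > h.py <<'E'
import numpy as np, cv2
from scipy.spatial.transform import Rotation as R
from station import ctrl
def rot(q): return R.from_quat([q[1],q[2],q[3],q[0]]).as_matrix()
def cloud(d,c):
    f=240/np.tan(np.radians(c["fovy"])/2)
    v,u=np.mgrid[0:480,0:640]
    p=np.stack([(u-c["cx"])/f*d,-(v-c["cy"])/f*d,-d],-1)
    return p@rot(c["orientation"]).T+np.array(c["xyz"])
def save(n,im): cv2.imwrite(f"pics/{n}.png",im[:,:,::-1])
E
python3 - <<'E'
from h import *
o=ctrl.get_obs(); print(o["t"],o["tool_pos"],o["tcp_rot"],o["ft_force"],o["grip_width"])
ims=[]
for n in ("scene","side"):
    im,d=ctrl.grab_frame(n); c=ctrl.get_calibration(n); print(n,c)
    save(n,im); P=cloud(d,c)
    np.savez(n,im=im,P=P,d=d)
    for l in ("teapot","spout_lip","knob","handle_top","cream_jug","doll_head","salt_cellar","pill_box"):
        for s in ctrl.silhouettes(l,n)[:2]:
            m=s["pixels"]&(d>0)
            if m.sum()<5: continue
            q=P[m]; print(l,round(s["score"],2),np.round(s["pixel"]),m.sum(),np.round(np.median(q,0),3),np.round(np.percentile(q,2,axis=0),3),np.round(np.percentile(q,98,axis=0),3))
E
```

```text
0.0 [ 0.16396269 -0.52471292  0.23816865] [-6.86822343e-04  9.88562624e-01  1.50809367e-01  4.42976602e-05] [-0.28678915  0.17514483 -0.51098624] 1.0006739746266444
scene {'fovy': 51.8615482699996, 'cx': 317.00298977663294, 'cy': 245.83485741120083, 'xyz': array([ 1.04434414, -0.37769204,  0.9715243 ]), 'orientation': array([0.86360159, 0.29328321, 0.12374427, 0.39097904])}
teapot 0.94 [250. 312.] 2268 [ 0.595 -0.132  0.076] [ 0.464 -0.184  0.007] [ 0.663 -0.066  0.106]
spout_lip 0.39 [218. 263.] 83 [ 0.462 -0.12   0.101] [ 0.387 -0.129  0.001] [ 0.469 -0.084  0.109]
knob 0.58 [245. 289.] 64 [ 0.562 -0.123  0.126] [ 0.554 -0.131  0.121] [ 0.57  -0.114  0.129]
cream_jug 0.94 [308. 247.] 1043 [0.525 0.08  0.054] [0.485 0.048 0.014] [0.568 0.112 0.085]
doll_head 0.91 [182. 388.] 1920 [ 0.615 -0.33   0.076] [ 0.574 -0.364  0.001] [ 0.639 -0.293  0.105]
salt_cellar 0.86 [343. 290.] 768 [0.657 0.071 0.02 ] [0.629 0.033 0.003] [0.695 0.098 0.038]
pill_box 0.66 [143. 336.] 468 [ 0.46  -0.324  0.026] [ 0.434 -0.345  0.004] [ 0.475 -0.301  0.032]
pill_box 0.37 [246. 338.] 10345 [ 0.594 -0.16  
[... 450 characters left out ...]
.009 0.108]
spout_lip 0.21 [340. 331.] 5314 [ 0.546 -0.161  0.071] [ 0.457 -0.187  0.01 ] [ 0.657 -0.113  0.103]
handle_top 0.72 [394. 296.] 188 [ 0.638 -0.127  0.102] [ 0.62  -0.13   0.095] [ 0.656 -0.121  0.107]
handle_top 0.49 [278. 467.] 1107 [ 0.449 -0.327  0.027] [ 0.426 -0.342  0.018] [ 0.47  -0.304  0.03 ]
cream_jug 0.88 [300. 258.] 1694 [0.514 0.06  0.055] [0.479 0.045 0.008] [0.562 0.107 0.083]
doll_head 0.58 [404. 443.] 4911 [ 0.588 -0.344  0.076] [ 0.559 -0.36   0.006] [ 0.631 -0.309  0.104]
salt_cellar 0.88 [376. 269.] 904 [0.658 0.075 0.024] [0.624 0.03  0.002] [0.689 0.098 0.037]
pill_box 0.7 [279. 468.] 1148 [ 0.449 -0.327  0.027] [ 0.426 -0.342  0.001] [ 0.471 -0.298  0.03 ]
```

```bash
python3 - <<'E'
from h import *
for n in ("scene","side"):
    z=np.load(n+".npz"); P=z["P"]
    x,y,h=P[...,0],P[...,1],P[...,2]
    box=(abs(x-.555)<.14)&(abs(y+.12)<.06)&(h>.06)&(h<.14)&(z["d"]>0)
    for nm,m in (("knob",box&(h>.119)),("lip",box&(x<.48)&(h>.09)),("handle",box&(x>.6)&(h>.096)),("handle all",box&(x>.625))):
        q=P[m]
        if len(q): print(n,nm,len(q),"mean",np.round(q.mean(0),4),"min",np.round(q.min(0),4),"max",np.round(q.max(0),4))
im=np.load("side.npz")["im"]; a=cv2.resize(im[230:410,220:460],None,fx=3,fy=3); save("crop",a)
E
```

```text
scene knob 85 mean [ 0.5616 -0.1224  0.1257] min [ 0.5499 -0.1319  0.1201] max [ 0.5705 -0.1113  0.1301]
scene lip 96 mean [ 0.4617 -0.121   0.1   ] min [ 0.4479 -0.1297  0.0902] max [ 0.4743 -0.1099  0.1097]
scene handle 124 mean [ 0.6421 -0.1234  0.1031] min [ 0.6001 -0.1292  0.0964] max [ 0.6678 -0.117   0.1099]
scene handle all 165 mean [ 0.6539 -0.1238  0.0958] min [ 0.6251 -0.1285  0.0604] max [ 0.6717 -0.1172  0.1099]
side knob 134 mean [ 0.5553 -0.1265  0.125 ] min [ 0.5457 -0.1352  0.1194] max [ 0.5658 -0.1134  0.1283]
side lip 192 mean [ 0.4557 -0.1243  0.0996] min [ 0.4439 -0.1331  0.0901] max [ 0.4684 -0.1108  0.1088]
side handle 197 mean [ 0.6361 -0.1265  0.1019] min [ 0.6139 -0.131   0.0961] max [ 0.66   -0.1208  0.1078]
side handle all 304 mean [ 0.6492 -0.1272  0.0903] min [ 0.625  -0.131   0.0601] max [ 0.6654 -0.1208  0.1078]
```

View pics/crop.png

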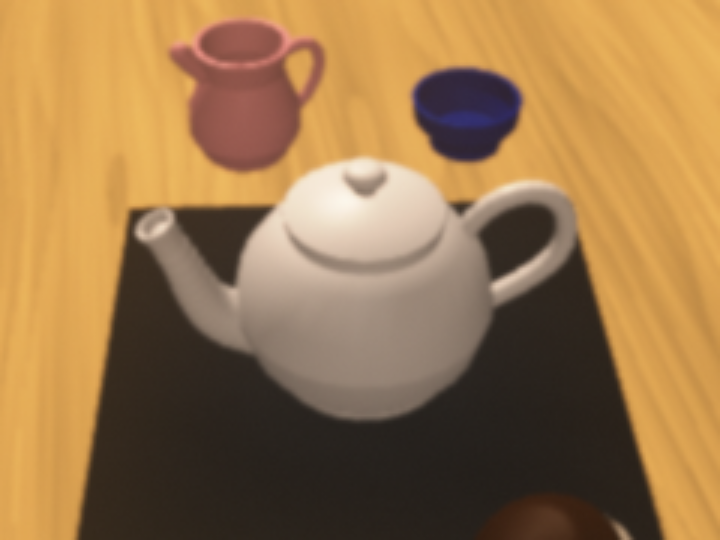

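View pics/scene.png

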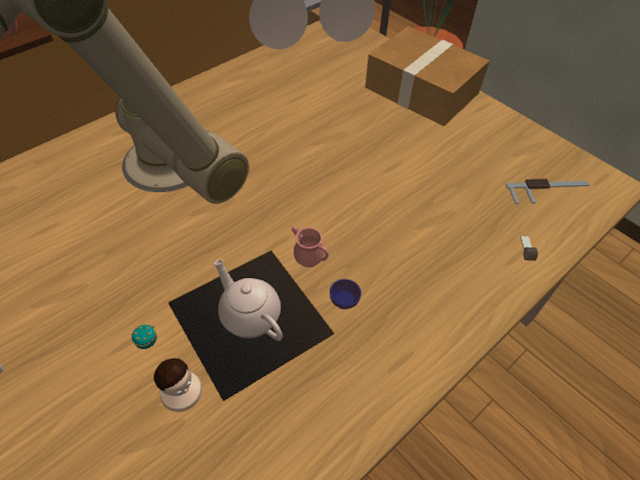

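step_arm:
  plan:
    - [[0, 0, 0], 0.1, 1]
    - [[0, 0, 0], 0.1, 1]
    - [[0, 0, 0], 0.103, 1]
    - [[10, -14, 0], 0, 1]
    - [[20, -27, 0], 0, 1]
    - [[20, -27, 0], 0, 1]
    - [[20, -27, 0], 0, 1]
    - [[20, -27, 0], 0, 1]
    - [[20, -27, 0], 0, 1]
    - [[20, -27, 0], 0, 1]
    - [[20, -27, 0], 0, 1]
    - [[20, -27, 0], 0, 1]
    - [[20, -27, 0], 0, 1]
    - [[20, -27, 0], 0, 1]
    - [[20, -27, 0], 0, 1]
    - [[20, -27, 0], 0, 1]
    - [[20, -27, 0], 0, 1]
    - [[20, -27, 0], 0, 1]
    - [[10, -10, 0], 0, 1]
  squeeze: 10

```text
t: 2.8
tool_pos: [0.4646, -0.12, 0.2389]
tcp_rot: [-0.0, 1.0, 0.003, 0.0]
ft_force: [-0.1, 0.1, -0.4]
grip_width: 0.005
grasp_force: 0.0
```

step_arm:
  plan:
    - [[0, 0, 0], 0, 1]
    - [[0, 0, 0], 0, 1]

```text
t: 3.0
tool_pos: [0.4636, -0.1232, 0.2387]
tcp_rot: [0.0, 1.0, 0.001, -0.0]
ft_force: [-1.0, -0.6, -0.4]
grip_width: 0.002
grasp_force: 0.0
```

```bash
python3 - <<'E'
from h import *
for k in range(3):
    o=ctrl.get_obs(); c=ctrl.get_calibration("wrist"); im,d=ctrl.grab_frame("wrist"); print(o["tool_pos"],o["ft_force"],o["grip_width"])
P=cloud(d,c); print(c["xyz"]); save("wrist",im)
x,y,h=P[...,0],P[...,1],P[...,2]
box=(abs(x-.555)<.14)&(abs(y+.12)<.06)&(h>.06)&(h<.14)&(d>0)
for nm,m in (("knob",box&(h>.119)),("lip",box&(x<.48)&(h>.09)),("handle",box&(x>.6)&(h>.096)),("lid",box&(h>.095)&(abs(x-.555)<.06))):
    q=P[m]
    if len(q): print(nm,len(q),"mean",np.round(q.mean(0),4),"min",np.round(q.min(0),4),"max",np.round(q.max(0),4))
E
```

```text
[ 0.46356732 -0.12324381  0.23869481] [-1.02383096 -0.62131366 -0.43229948] 0.0020228986120575175
[ 0.46347336 -0.12362235  0.23873218] [ 0.09142489 -0.69904949  0.25287373] 0.002165757466399212
[ 0.46345043 -0.12382679  0.23876783] [-0.59593503  0.06994    -0.29496549] 0.0026985999698620005
[ 0.54736338 -0.12501814  0.38509066]
knob 762 mean [ 0.5603 -0.1242  0.1259] min [ 0.55   -0.1351  0.1197] max [ 0.5708 -0.1135  0.1289]
lip 554 mean [ 0.461  -0.1234  0.1001] min [ 0.4476 -0.1329  0.09  ] max [ 0.4733 -0.1138  0.1111]
handle 346 mean [ 0.6232 -0.1248  0.1002] min [ 0.6    -0.1318  0.096 ] max [ 0.6311 -0.1185  0.1054]
lid 9245 mean [ 0.5614 -0.1242  0.109 ] min [ 0.5202 -0.1648  0.0991] max [ 0.6012 -0.0839  0.1289]
```

View pics/wrist.png

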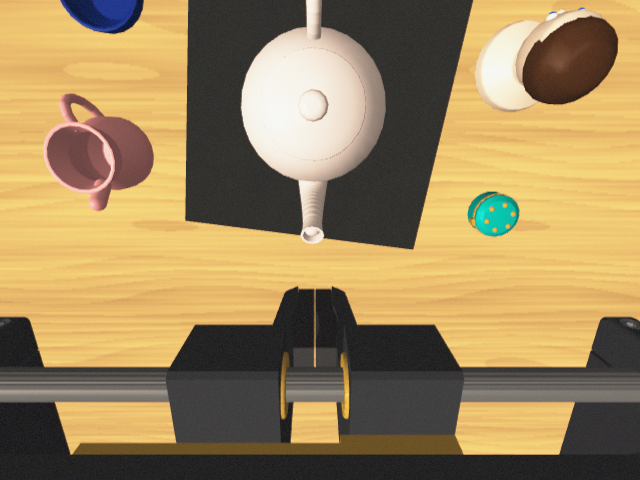

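step_arm:
  plan:
    - [[0, 0, 5], 0, 1]
    - [[0, 0, 10], 0, 1]
    - [[0, 0, 12], 0, 1]
    - [[0, 0, 12], 0, 1]
    - [[0, 0, 12], 0, 1]
    - [[0, 0, 12], 0, 1]
    - [[0, 0, 12], 0, 1]
    - [[0, 0, 12], 0, 1]
    - [[0, 0, 12], 0, 1]
    - [[0, 0, 9], 0, 1]
    - [[0, 0, 6], 0, 1]
    - [[0, 0, 4], 0, 1]
    - [[0, 0, 2], 0, 1]
    - [[0, 0, 1], 0, 1]
    - [[0, 0, 0], 0, 1]
    - [[0, 0, 0], 0, 1]

```text
t: 4.75
tool_pos: [0.4642, -0.1231, 0.118]
tcp_rot: [0.0, 1.0, -0.0, 0.0]
ft_force: [-0.5, 0.1, 0.6]
grip_width: 0.007
grasp_force: 0.0
```

step_arm:
  plan:
    - [[0, 0, 1], 0, 1]
    - [[0, 0, 1], 0, 1]
    - [[0, 0, 1], 0, 1]
    - [[0, 0, 1], 0, 1]
    - [[0, 0, 1], 0, 1]
    - [[0, 0, 0.5], 0, 1]
    - [[0, 0, 0.5], 0, 1]
    - [[0, 0, 0], 0, 1]
    - [[0, 0, 0], 0, 1]

```text
t: 5.65
tool_pos: [0.4641, -0.123, 0.1118]
tcp_rot: [0.0, 1.0, -0.0, 0.0]
ft_force: [0.7, -0.8, 0.1]
grip_width: 0.009
grasp_force: 0.0
```

step_arm:
  plan:
    - [[0, 0, 0.5], 0, 1]
    - [[0, 0, 0.5], 0, 1]
    - [[0, 0, 0.25], 0, 1]
    - [[0, 0, 0.25], 0, 1]
    - [[0, 0, 0], 0, 1]

```text
t: 6.15
tool_pos: [0.4641, -0.123, 0.1102]
tcp_rot: [-0.0, 1.0, -0.0, -0.0]
ft_force: [-0.2, -0.1, -0.2]
grip_width: 0.005
grasp_force: 0.0
```

step_arm:
  plan:
    - [[0, 0, 0.25], 0, 1]
    - [[0, 0, 0.25], 0, 1]
    - [[0, 0, 0], 0, 1]

```text
t: 6.45
tool_pos: [0.464, -0.123, 0.1097]
tcp_rot: [-0.0, 1.0, -0.0, -0.0]
ft_force: [-0.4, 0.3, -0.5]
grip_width: 0.006
grasp_force: 0.0
```

step_arm:
  plan:
    - [[0, 0, 0.25], 0, 1]
    - [[0, 0, 0], 0, 1]

```text
t: 6.65
tool_pos: [0.4641, -0.123, 0.1095]
tcp_rot: [-0.0, 1.0, -0.0, -0.0]
ft_force: [-0.8, 0.2, 0.5]
grip_width: 0.006
grasp_force: 0.0
```

step_arm:
  plan:
    - [[0, 0, 0.25], 0, 1]
    - [[0, 0, 0], 0, 1]

```text
t: 6.85
tool_pos: [0.4641, -0.123, 0.1092]
tcp_rot: [-0.0, 1.0, -0.0, -0.0]
ft_force: [1.1, -0.1, -0.2]
grip_width: 0.007
grasp_force: 0.0
```

step_arm:
  plan:
    - [[0, 0, 0.25], 0, 1]
    - [[0, 0, 0], 0, 1]

```text
t: 7.05
tool_pos: [0.4641, -0.123, 0.109]
tcp_rot: [-0.0, 1.0, -0.0, -0.0]
ft_force: [0.1, -0.1, 0.3]
grip_width: 0.004
grasp_force: 0.0
```

step_arm:
  plan:
    - [[0, 0, 0.25], 0, 1]
    - [[0, 0, 0], 0, 1]

```text
t: 7.25
tool_pos: [0.4641, -0.123, 0.1087]
tcp_rot: [-0.0, 1.0, -0.0, 0.0]
ft_force: [-0.1, -0.5, 0.9]
grip_width: 0.004
grasp_force: 0.0
```

step_arm:
  plan:
    - [[0, 0, 0.2], 0, 1]
    - [[0, 0, 0], 0, 1]

```text
t: 7.45
tool_pos: [0.4641, -0.123, 0.1086]
tcp_rot: [0.0, 1.0, -0.0, 0.0]
ft_force: [0.1, 0.3, 0.6]
grip_width: 0.007
grasp_force: 0.3
```

step_arm:
  plan:
    - [[0, 0, 0.2], 0, 1]
    - [[0, 0, 0], 0, 1]

```text
t: 7.65
tool_pos: [0.4641, -0.123, 0.1084]
tcp_rot: [0.0, 1.0, -0.0, 0.0]
ft_force: [0.3, -0.4, 2.1]
grip_width: 0.006
grasp_force: 0.8
```

```bash
cat > f.py <<'E'
from h import *
F=[]
for k in range(6):
    o=ctrl.get_obs(); F.append(o["ft_force"]); ctrl.grab_frame("wrist")
print(o["t"],np.round(o["tool_pos"],5),np.round(np.mean(F,0),2))
E
python3 f.py
```

```text
7.9 [ 0.46412 -0.12303  0.10841] [ 0.04 -0.16  1.86]
```

step_arm:
  plan:
    - [[0, 0, -1], 0, 1]
    - [[0, 0, -4], 0, 1]
    - [[0, 0, -10], 0, 1]
    - [[0, 0, -15], 0, 1]
    - [[5, 0, -10], 0, 1]
    - [[12, 0, 0], 0, 1]
    - [[15, 0, 0], 0, 1]
    - [[20, 1, 0], 0, 1]
    - [[20, 0, 0], 0, 1]
    - [[14, 0, 0], 0, 1]
    - [[8, 0, 0], 0, 1]
    - [[2, 0, 2], 0, 1]
    - [[0, 0, 5], 0, 1]
    - [[0, 0, 5], 0, 1]
    - [[0, 0, 3], 0, 1]
    - [[0, 0, 1], 0, 1]
    - [[0, 0, 0.5], 0, 1]
    - [[0, 0, 0], 0, 1]
    - [[0, 0, 0], 0, 1]

```text
t: 9.85
tool_pos: [0.5601, -0.1241, 0.132]
tcp_rot: [0.0, 1.0, -0.0, 0.0]
ft_force: [0.4, -0.7, 0.1]
grip_width: 0.007
grasp_force: 0.0
```

step_arm:
  plan:
    - [[0, 0, 0.5], 0, 1]
    - [[0, 0, 0.5], 0, 1]
    - [[0, 0, 0.5], 0, 1]
    - [[0, 0, 0.5], 0, 1]
    - [[0, 0, 0.5], 0, 1]
    - [[0, 0, 0.5], 0, 1]
    - [[0, 0, 0.25], 0, 1]
    - [[0, 0, 0.25], 0, 1]
    - [[0, 0, 0.25], 0, 1]
    - [[0, 0, 0], 0, 1]

```text
t: 10.85
tool_pos: [0.5601, -0.124, 0.1281]
tcp_rot: [-0.0, 1.0, -0.0, -0.0]
ft_force: [-0.2, 0.7, -0.5]
grip_width: 0.002
grasp_force: 0.0
```

step_arm:
  plan:
    - [[0, 0, 0.15], 0, 1]
    - [[0, 0, 0.15], 0, 1]
    - [[0, 0, 0], 0, 1]

```text
t: 11.15
tool_pos: [0.5601, -0.124, 0.1278]
tcp_rot: [-0.0, 1.0, -0.0, -0.0]
ft_force: [-0.3, 0.1, 0.3]
grip_width: 0.005
grasp_force: 0.0
```

step_arm:
  plan:
    - [[0, 0, 0.15], 0, 1]
    - [[0, 0, 0], 0, 1]

```text
t: 11.35
tool_pos: [0.5601, -0.124, 0.1276]
tcp_rot: [-0.0, 1.0, -0.0, -0.0]
ft_force: [0.7, -0.4, -0.4]
grip_width: 0.007
grasp_force: 0.0
```

step_arm:
  plan:
    - [[0, 0, 0.15], 0, 1]
    - [[0, 0, 0], 0, 1]

```text
t: 11.55
tool_pos: [0.5601, -0.124, 0.1275]
tcp_rot: [0.0, 1.0, -0.0, -0.0]
ft_force: [-0.3, -0.2, 0.1]
grip_width: 0.002
grasp_force: 0.0
```

step_arm:
  plan:
    - [[0, 0, 0.15], 0, 1]
    - [[0, 0, 0], 0, 1]

```text
t: 11.75
tool_pos: [0.5601, -0.1241, 0.1274]
tcp_rot: [0.0, 1.0, -0.0, 0.0]
ft_force: [-0.1, -0.1, 0.1]
grip_width: 0.003
grasp_force: 0.2
```

step_arm:
  plan:
    - [[0, 0, 0.15], 0, 1]
    - [[0, 0, 0], 0, 1]

```text
t: 11.95
tool_pos: [0.5601, -0.1241, 0.1274]
tcp_rot: [0.0, 1.0, -0.0, 0.0]
ft_force: [-0.5, 0.2, 2.4]
grip_width: 0.008
grasp_force: 0.9
```

step_arm:
  plan:
    - [[0, 0, 0.15], 0, 1]
    - [[0, 0, 0], 0, 1]

```text
t: 12.15
tool_pos: [0.5601, -0.1241, 0.1273]
tcp_rot: [0.0, 1.0, -0.0, 0.0]
ft_force: [-0.6, 0.5, 3.8]
grip_width: 0.008
grasp_force: 1.8
```

Firm, gentle contact (3.8 N). Rise and go to the handle (83 mm further, top expected at 0.107 m).

step_arm:
  plan:
    - [[0, 0, -1], 0, 1]
    - [[0, 0, -4], 0, 1]
    - [[0, 0, -8], 0, 1]
    - [[0, 0, -7], 0, 1]
    - [[5, 0, 0], 0, 1]
    - [[12, 0, 0], 0, 1]
    - [[18, 0, 0], 0, 1]
    - [[18, 0, 0], 0, 1]
    - [[16, 0, 0], 0, 1]
    - [[10, 0, 0], 0, 1]
    - [[4, 0, 2], 0, 1]
    - [[0, 0, 6], 0, 1]
    - [[0, 0, 9], 0, 1]
    - [[0, 0, 9], 0, 1]
    - [[0, 0, 5], 0, 1]
    - [[0, 0, 3], 0, 1]
    - [[0, 0, 1], 0, 1]
    - [[0, 0, 0], 0, 1]
    - [[0, 0, 0], 0, 1]

```text
t: 14.05
tool_pos: [0.6432, -0.1241, 0.1124]
tcp_rot: [0.0, 1.0, -0.0, 0.0]
ft_force: [0.9, -0.1, -0.4]
grip_width: 0.007
grasp_force: 0.0
```

step_arm:
  plan:
    - [[0, 0, 0.5], 0, 1]
    - [[0, 0, 0.5], 0, 1]
    - [[0, 0, 0.5], 0, 1]
    - [[0, 0, 0.5], 0, 1]
    - [[0, 0, 0.5], 0, 1]
    - [[0, 0, 0.5], 0, 1]
    - [[0, 0, 0.5], 0, 1]
    - [[0, 0, 0.25], 0, 1]
    - [[0, 0, 0.25], 0, 1]
    - [[0, 0, 0], 0, 1]

```text
t: 15.05
tool_pos: [0.6431, -0.124, 0.108]
tcp_rot: [-0.0, 1.0, -0.0, -0.0]
ft_force: [-0.5, 0.1, 0.3]
grip_width: 0.006
grasp_force: 0.0
```

step_arm:
  plan:
    - [[0, 0, 0.2], 0, 1]
    - [[0, 0, 0.2], 0, 1]
    - [[0, 0, 0], 0, 1]

```text
t: 15.35
tool_pos: [0.6431, -0.124, 0.1076]
tcp_rot: [-0.0, 1.0, -0.0, -0.0]
ft_force: [0.3, 0.5, 0.2]
grip_width: 0.003
grasp_force: 0.0
```

step_arm:
  plan:
    - [[0, 0, 0.2], 0, 1]
    - [[0, 0, 0], 0, 1]

```text
t: 15.55
tool_pos: [0.6431, -0.1241, 0.1074]
tcp_rot: [-0.0, 1.0, -0.0, -0.0]
ft_force: [0.1, -0.4, -1.2]
grip_width: 0.003
grasp_force: 0.0
```

step_arm:
  plan:
    - [[0, 0, 0.2], 0, 1]
    - [[0, 0, 0], 0, 1]

```text
t: 15.75
tool_pos: [0.6431, -0.1241, 0.1073]
tcp_rot: [0.0, 1.0, -0.0, 0.0]
ft_force: [0.9, 0.1, 0.8]
grip_width: 0.008
grasp_force: 0.1
```

step_arm:
  plan:
    - [[0, 0, 0.2], 0, 1]
    - [[0, 0, 0], 0, 1]

```text
t: 15.95
tool_pos: [0.6431, -0.1241, 0.1072]
tcp_rot: [0.0, 1.0, -0.0, 0.0]
ft_force: [-0.1, 0.1, 1.4]
grip_width: 0.007
grasp_force: 0.4
```

step_arm:
  plan:
    - [[0, 0, 0.15], 0, 1]
    - [[0, 0, 0], 0, 1]

```text
t: 16.15
tool_pos: [0.6431, -0.1241, 0.1071]
tcp_rot: [0.0, 1.0, -0.0, 0.0]
ft_force: [-0.3, 1.0, 1.5]
grip_width: 0.004
grasp_force: 0.9
```

```bash
python3 f.py
```

```text
16.4 [ 0.64313 -0.12407  0.10706] [-0.7   0.49  2.05]
```

Sustained 2 N on the handle; lift clear.

step_arm:
  plan:
    - [[0, 0, -1], 0, 1]
    - [[0, 0, -4], 0, 1]
    - [[0, 0, -10], 0, 1]
    - [[0, 0, -15], 0, 1]
    - [[0, 0, -20], 0, 1]
    - [[0, 0, -20], 0, 1]
    - [[0, 0, -20], 0, 1]
    - [[0, 0, -15], 0, 1]
    - [[0, 0, -10], 0, 1]
    - [[0, 0, -5], 0, 1]
    - [[0, 0, 0], 0, 1]
    - [[0, 0, 0], 0, 1]
    - [[0, 0, 0], 0, 1]

```text
t: 17.75
tool_pos: [0.6429, -0.124, 0.2261]
tcp_rot: [-0.0, 1.0, -0.0, -0.001]
ft_force: [-0.1, 0.3, -0.5]
grip_width: 0.005
grasp_force: 0.0
```

```bash
python3 - <<'E'
from h import *
im,d=ctrl.grab_frame("side"); P=cloud(d,ctrl.get_calibration("side")); save("end",im)
x,y,h=P[...,0],P[...,1],P[...,2]
m=(abs(x-.555)<.03)&(abs(y+.12)<.03)&(h>.119)&(h<.14)&(d>0)
print(np.round(P[m].mean(0),4),ctrl.get_obs()["tool_pos"]); print(ctrl.close_job())
E
```

```text
[ 0.5553 -0.1264  0.1249] [ 0.6429046  -0.12400202  0.22614701]
the job is handed in; nothing more can be done
None
```

I tapped the spout lip, knob and handle top in that order with gentle contact (about 2, 4 and 2 N). The knob measured within 0.1 mm of its starting position afterwards, the hand is clear, and the job was handed in at about 18 s; no verdict came back.

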